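Slide a spacer ring along the jig's rail into the corner pocket

ROBOT

A 7-joint arm with a two-finger parallel gripper is mounted at the origin on a cart in front of the work surface, level with it; the furniture and walls round the work are solid. World frame = base frame: x ahead of the robot, y to its left, z up, the work surface at z = 0. Lengths are in m, angles in rad, forces in N, time in s.
With the tool pointing down it reaches from about 0.425 to 0.95 m from the base axis. Payload 4.7 kg.
Tool frame: the origin (TCP) lies midway between the tips of the shut fingers; the grasp point (between the pads) lies 19 mm behind it; z points along the fingers, y is the line along which they close (so a half turn about z gives the same grasp; the last joint's range is limited). The gripper opens to 85 mm and grips with 20 to 120 N. Pads are 22 mm wide; open, the fingers measure 114 mm over their backs; the gripper's body (76 mm by 85 mm) begins 54 mm behind the grasp point. The pads swing forward as they close: fully open they stand 13 mm farther back than shut.
Start: joints at [1.236, 0.469, -0.049, 1.532, 0.024, 1.141, -0.082], TCP at [0.203, -0.644, 0.231] pointing down, gripper open.
Joint ranges: [-2.59, 2.59], [-0.33, 1.99], [-1.39, 1.29], [0.1, 2.45], [-1.04, 4.18], [0.21, 1.99], [-2.66, 2.66]. Speed limits (rad/s): [2.57, 2.57, 3.14, 3.14, 3.14, 3.14, 3.14].

INTERFACE

Orientations are given as a rotation vector (axis times angle).
In Python, from bench import env gives the robot as it stands.
- The arm moves only by the tool play_rows, never from a script. Its argument "commands" is a list of rows, each an object with "jaw": the finger opening in m, from 0 to 0.0854; "offset": the shift along the tool's x, y, z in m, a list of three; "spin": the turn about the tool's z in rad. In form: [{"jaw": jaw, "offset": [tx, ty, tz], "spin": spin}, ...]. A call has 1 to 5 rows; each row is the pose to reach, as a shift and turn from the pose commanded when the call began, along the tool's axes at that moment; what a row does not reach only later rows make up. A row lasts 1/8 s, in which the tool goes at most 62.5 mm and 10.7 degrees, less where a joint would pass 70% of its speed; a pose out of reach is approached as far as the arm can. A call with a gripper value outside its range is refused whole. The fingers move at their own pace and stop on an object; "squeeze" is the grip in N (left out, the last holds). Time passes only in rows, so rows that repeat a pose let the fingers close. It gives the time, the measured TCP pose, the force, the opening and the grip force at its end, in the units of the state.
- env.observe(): the state, without advancing time (a new reading comes with each control period).
- env.grab_frame(name): name is "side" or "top" or "wrist"; returns a dict with "frame" (480x640x3 uint8, blue, green, red), "intrinsics" (3x3 intrinsics, pixels), "dist_coeffs" ([k1, k2, p1, p2, k3] as OpenCV has them; the pictures are not rectified), "eye" and "orientation" of the camera in the world; the wrist camera has in their place "hand_eye" (4x4, takes a point from camera to tool coordinates, whose origin is the TCP and whose axes are the flange's). Camera axes: x right, y down, z forward; pixel columns grow to the right and rows downward; lengths in m; the calibration is good to about 2 mm. A picture is of the moment at which its call begins: read the wrist's pose just before it. There is no depth.
- env.job_done(): hands the job in; it is judged then, once.
The state is a dict: "clock": time; "joint_positions": joint angles; "joint_velocities": joint speeds; "effort": joint torques, N m; "tool_pos": TCP position; "ee_rot": TCP orientation; "ft_force": force on the tool from outside, world axes, zero at the start; "ft_torque": the same for the moment, N m; "finger_gap": finger opening in m; "gripper_force": force on a finger pad.
Only numpy, scipy, OpenCV 4.12 (cv2) and the standard library are available. Lean on these libraries where they do the work, as an engineer would, in place of code of your own. Each camera call takes 0.05 s, during which the arm holds its last target. There are 200 camera calls.

TASK

Push the copper-coloured spacer ring across the bed of the marking jig until it rests against the long rail, short of the blue line, then push it along, keeping it against the rail, fully home into the corner pocket, touching both the rail and the end stop. Only push it flat on the bed: do not lift or tip it, and leave the other loose things where they are. Finish with the robot clear of everything.

Things in the scene. Friction and masses are not known exactly. Their poses are not given: they have to be found in the camera images.
- jig: Marking jig fixed to the bench: flat aluminium bed 150 (x) by 300 (y) by 8 mm thick, with dark steel walls 14 mm high above the bed at two edges. Origin: centre of the bed's underside, on the bench. x points to the long rail, y along the rail to the end stop, z up. A painted blue line (flat) crosses the bed at y = 0. The jig stands turned up to 15 degrees either way.
- rail_face (a point): Upper inner edge of the long rail at its middle, 22 mm above the bench (jig x = +63, y = 0). The rail is straight, 12 mm thick and runs the bed's full 300 mm along jig y. Same axes as the jig. The end stop's inner face is at y = +135 mm; it spans jig x = -25 to +63 mm.
- lip_face (a point): Upper inner edge of the short lip at its middle (jig x = -1, y = +115), 22 mm above the bench; same axes as the jig. The lip is parallel to the rail, 40 mm long from the end stop, 14 mm thick, and makes the pocket 64 mm wide. Its mouth flares away from the rail, back to jig y = +78 and x = -21 mm.
- pocket_seat (a point): Where the centre of the spacer's underside is when the spacer is home against rail and end stop: on the bed's top, at x = +33, y = +105, z = +8 mm of the jig; same axes as the jig. The spacer lies against the rail when its centre is at x = 0 here (less than 0: off the rail); the blue line is at y = -105 mm here.
- spacer: The spacer: a round copper-pink ring lying flat on the jig's bed, 60 mm outer diameter, 16 mm high, about 0.2 kg, open bore. Origin at the centre of its underside, z up. It starts 25 to 60 mm clear of the rail, with its centre 40 to 95 mm before the blue line (jig y negative).
- cream_bush: Bystander: cream bush, 30 mm diameter, 22 mm high, standing on the jig's bed outside the pocket, near the end-stop end on the side away from the rail. Origin at the centre of its underside.
- steel_block: Bystander: ground steel block 30 x 50 x 30 mm high, behind the jig. Origin under its centre.
- loupe: Bystander: black magnifier 37 mm diameter, 33 mm high, behind the jig. Origin under its centre.
- swab_tub: Bystander: white tub with green lid, 60 mm diameter, 70 mm high, behind the jig. Origin under its centre.
- lens_cap: Bystander: black round lens cap 90 mm diameter, 17 mm high, to the right of the jig. Origin under its centre.
- focus_gauge: Bystander: orange stepped gauge 22 x 60 x 42 mm high, to the left of the jig. Origin under its centre.

How it is judged:
On the way, in this order (a step that is already met when the one before it is completed fails the run):
1. the spacer lies against the rail (within 4 mm) with its centre still short of the blue line (x of spacer in the frame of pocket_seat above -0.004 m and y of spacer in the frame of pocket_seat below -0.105 m), for 0.1 s.
2. the spacer is home in the pocket, within 3 mm of rail and end stop (x of spacer in the frame of pocket_seat above -0.003 m and y of spacer in the frame of pocket_seat above -0.003 m), for 0.2 s.
At the end, for the whole second after the job is handed in: The spacer lies flat and at rest on the bed in the corner pocket, within 3 mm of touching both the rail and the end stop (all of step 2 and z of spacer in the frame of pocket_seat below 0.003 m and angle between spacer's own z axis and vertical below 0.1 rad and linear speed of spacer below 0.01 m/s).
It fails at once if the spacer, its centre past the blue line, is more than 9 mm off the rail (y of spacer in the frame of pocket_seat above -0.104 m and x of spacer in the frame of pocket_seat below -0.009 m).
It fails at once if the spacer is lifted more than 5 mm off the bed or tipped (z of spacer in the frame of pocket_seat above 0.005 m or angle between spacer's own z axis and vertical above 0.17 rad).
It fails at once if another loose thing is moved by more than 15 mm (distance of any of cream_bush, steel_block, loupe, swab_tub, lens_cap, focus_gauge from where it was at the start of the episode above 0.015 m).
It also fails if it takes over 45 s, if anything falls off the work surface, if the arm or the gripper's body presses on something with over 40 N, if the wrist force passes 120 N, or if a joint passes its speed limit or range.

## Working session

There is one attempt and no reset: what is moved stays moved. The work goes in short steps, Python scripts to look and compute and a tool call to move; the robot and the scene stay as the last step left them, time stands still between calls to the robot, and variables do not carry over. Pictures are saved under pics/ and viewed, at most 10 in all, crops included, and the job is handed in when it is done.

Besides the shell and the picture viewer there is one more tool, called after ">>>" as name(argument=value, ...), one argument or row to a line, values as JSON. play_rows: Moves the arm, as the interface text tells. Its arguments: {"type":"object","properties":{"commands":{"type":"array"},"squeeze":{"type":"number"}},"required":["commands"]}

```bash
mkdir -p pics; python3 - <<'E'
from bench import env
import cv2,numpy as np
s=env.observe()
print(s['clock'],s['tool_pos'],s['ee_rot'],s['finger_gap'],s['ft_force'])
for n in['top','side']:
    f=env.grab_frame(n); cv2.imwrite(f'pics/{n}0.png',f['frame']); print(n,f['intrinsics'],f['dist_coeffs'],f['eye'],f['orientation'])
E
```

```text
0.0 [ 0.20306318 -0.64313938  0.23024275] [-3.10302042e+00 -4.78237014e-01  5.54553225e-04] 0.08520078730064383 [0.51318694 0.5978735  0.99229043]
top [[525.61803827   0.         318.87147198]
 [  0.         525.61803827 237.3895825 ]
 [  0.           0.           1.        ]] [0.040801 0.       0.       0.       0.      ] [ 0.50961987 -0.28647026  0.97650709] [-2.17205226  2.15716434 -0.10265148]
side [[450.65073248   0.         322.06227647]
 [  0.         450.65073248 244.06344887]
 [  0.           0.           1.        ]] [0.01266785 0.         0.         0.         0.        ] [ 1.06204263 -0.81135209  0.65412799] [-2.17842232 -0.75808215  0.35129123]
```

View pics/top0.png

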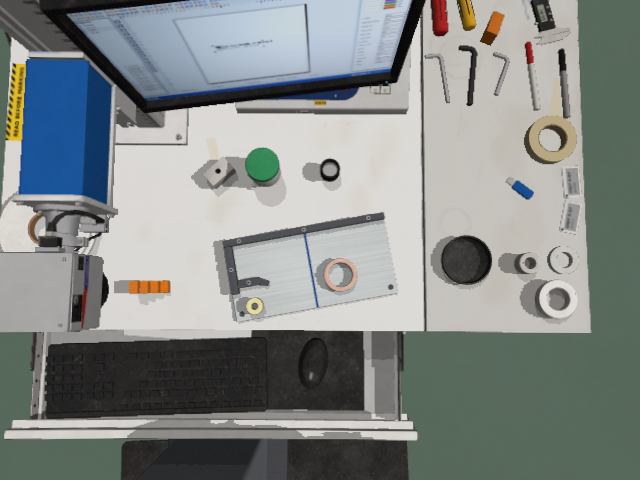

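View pics/side0.png

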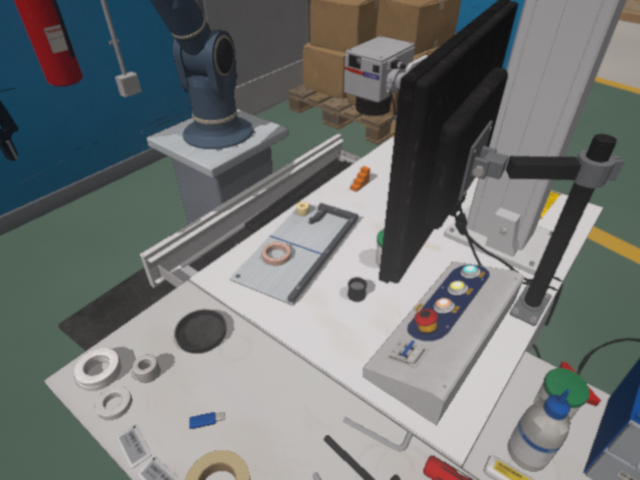

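The top view shows the jig with the rail along the upper side (220–385, 213–243) and the end stop at the left (x≈225). The blue line runs from (305,233) to (317,307), the spacer is near (340,275) and the cream bush near (255,306). The side view agrees.

```bash
cat > h.py <<'E'
import cv2,numpy as np
from scipy.spatial.transform import Rotation as R
def rays(f,uv,T=None):
    p=cv2.undistortPoints(np.float64(uv).reshape(-1,1,2),f['intrinsics'],np.float64(f['dist_coeffs'])).reshape(-1,2)
    d=np.c_[p,np.ones(len(p))]
    if T is None: return np.float64(f['eye']),d@R.from_rotvec(f['orientation']).as_matrix().T
    return T[:3,3],d@T[:3,:3].T
def plane(f,uv,z,T=None):
    o,d=rays(f,uv,T); return o+d*((z-o[2])/d[:,2])[:,None]
E
python3 - <<'E'
from h import *
from bench import env
f=env.grab_frame('top'); im=f['frame']; hsv=cv2.cvtColor(im,cv2.COLOR_BGR2HSV)
roi=np.zeros(im.shape[:2],np.uint8); roi[200:330,205:410]=1
H,S,V=[hsv[...,i].astype(int) for i in range(3)]
blue=(roi>0)&(H>100)&(H<130)&(S>110)
ring=(roi>0)&((H<14)|(H>172))&(S>50)&(V>120)
dark=(roi>0)&(V<95)&(S<90)
def pts(m): y,x=np.nonzero(m); return np.c_[x,y].astype(float)
P=plane(f,pts(blue),.008)
vx,vy,x0,y0=cv2.fitLine(P[:,:2].astype(np.float32),cv2.DIST_HUBER,0,.01,.01).ravel()
print('blue',len(P),np.degrees(np.arctan2(vy,vx)),x0,y0,P.min(0),P.max(0))
c=max(cv2.findContours(ring.astype(np.uint8),cv2.RETR_EXTERNAL,cv2.CHAIN_APPROX_NONE)[0],key=cv2.contourArea)
Q=plane(f,c.reshape(-1,2),.022); (cx,cy),r=cv2.minEnclosingCircle(Q[:,:2].astype(np.float32)); print('ring@.024',cx,cy,r,Q.mean(0))
# rail inner edge: per column, last dark pixel of the rail along rows
d=pts(dark); 
E_=[]
for u in range(245,375,5):
    col=np.nonzero(dark[:,u])[0]; col=col[col<250]
    if len(col): E_.append((u,col.min(),col.max()))
print(E_)
m=cv2.resize(im[200:330,205:410],None,fx=3.9,fy=3.9,interpolation=cv2.INTER_CUBIC); cv2.imwrite('pics/c.png',m)
E
```

```text
blue 85 10.671542 0.5496289 -0.2633482 [ 0.48368722 -0.27562206  0.008     ] [ 0.61583843 -0.25050381  0.008     ]
ring@.024 0.5413064956665039 -0.3169621229171753 0.029635488986968994 [ 0.54108979 -0.3168814   0.022     ]
[(245, np.int64(237), np.int64(243)), (250, np.int64(236), np.int64(242)), (255, np.int64(235), np.int64(241)), (260, np.int64(234), np.int64(240)), (265, np.int64(234), np.int64(240)), (270, np.int64(232), np.int64(239)), (275, np.int64(232), np.int64(238)), (280, np.int64(231), np.int64(237)), (285, np.int64(230), np.int64(236)), (290, np.int64(229), np.int64(235)), (295, np.int64(228), np.int64(234)), (300, np.int64(227), np.int64(233)), (305, np.int64(227), np.int64(233)), (310, np.int64(225), np.int64(231)), (315, np.int64(224), np.int64(230)), (320, np.int64(223), np.int64(230)), (325, np.int64(223), np.int64(229)), (330, np.int64(222), np.int64(228)), (335, np.int64(221), np.int64(227)), (340, np.int64(220), np.int64(226)), (345, np.int64(219), np.int64(225)), (350, np.int64(218), np.int64(224)), (355, np.int64(217), np.int64(223)), (360, np.int64(216), np.int64(222)), (365, np.int64(215), np.int64(222)), (370, np.int64(214), np.int64(221))]
```

View pics/c.png

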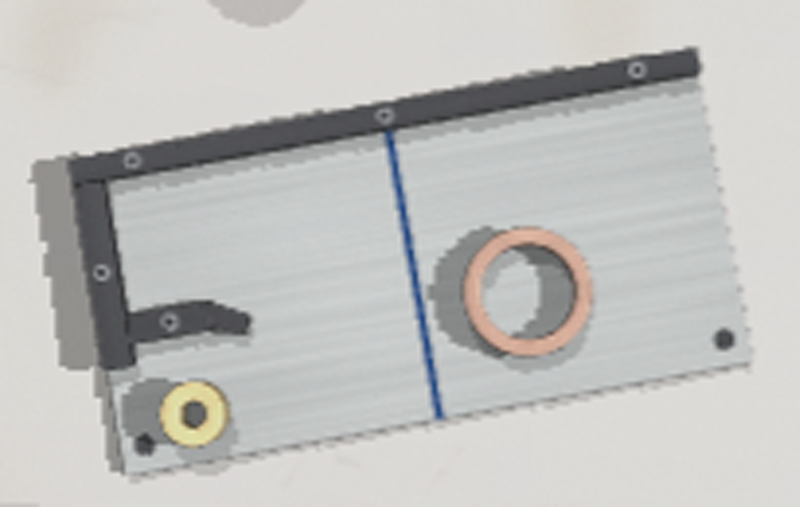

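The crop shows the rail, end stop, flared lip, blue line, bush and ring clearly. The ring is about 128 px across with a bore of about 92 px, so the bore is about 43 mm. I'll put the shut fingers into the bore and push from inside.

```bash
cat >> h.py <<'E'
th=np.radians(10.67); JX=np.array([np.cos(th),np.sin(th)]); JY=np.array([-np.sin(th),np.cos(th)])
E
python3 - <<'E'
from h import *
from bench import env
f=env.grab_frame('top')
u=np.arange(245,375,5); top=237-(u-245)*23/125.; bot=243.3-(u-245)*22.7/125+.5
A=plane(f,np.c_[u,top-.5],.022)[:,:2]; B=plane(f,np.c_[u,bot],.008)[:,:2]
for P in(A,B):
    s=np.polyfit(P[:,1],P[:,0],1); print('angle',np.degrees(np.arctan(-s[0])))
print('outer rail jx',(A@JX).mean(),'inner foot',(B@JX).mean(), 'blue jy',np.array([.5496,-.2633])@JY)
r=np.array([.5412,-.3169]); print('ring jx,jy',r@JX,r@JY)
e=plane(f,[[205+129/3.9,200+260/3.9],[205+105/3.9,200+260/3.9]],.022)[:,:2]; print('endstop jy',e@JY)
s=env.observe(); M=R.from_rotvec(s['ee_rot']).as_matrix(); print('tool x ang',np.degrees(np.arctan2(M[1,0],M[0,0])),M[:,2])
d=np.r_[r,0.12]-s['tool_pos']; print('tool-frame shift to above ring z.12',M.T@d)
E
```

```text
angle 10.871354429466072
angle 10.727614715548206
outer rail jx 0.5723690757880946 inner foot 0.5604926470751527 blue jy -0.36050710199143915
ring jx,jy 0.4731678863093345 -0.41162507378141666
endstop jy [-0.23221869 -0.22123585]
tool x ang 17.524190987066813 [-3.91929050e-04  1.16949103e-03 -9.99999239e-01]
tool-frame shift to above ring z.12 [ 0.42066057 -0.20935298  0.1108907 ]
```

>>> play_rows(
  commands=[
    {"jaw": 0,"offset": [0.05,-0.025,0],"spin": 0.02},
    {"jaw": 0,"offset": [0.1,-0.05,0],"spin": 0.05},
    {"jaw": 0,"offset": [0.15,-0.075,0],"spin": 0.08},
    {"jaw": 0,"offset": [0.2,-0.1,0.01],"spin": 0.1},
    {"jaw": 0,"offset": [0.25,-0.125,0.02],"spin": 0.12},
  ],
)

```text
clock: 0.82
tool_pos: [0.4051, -0.4479, 0.2112]
ee_rot: [3.128, 0.29, 0.0]
ft_force: [0.3, -0.6, 0.3]
finger_gap: -0.0002
gripper_force: 0.0
```

>>> play_rows(
  commands=[
    {"jaw": 0,"offset": [0.04,-0.026,0.02],"spin": 0},
    {"jaw": 0,"offset": [0.08,-0.052,0.04],"spin": 0},
    {"jaw": 0,"offset": [0.12,-0.078,0.06],"spin": 0},
    {"jaw": 0,"offset": [0.15,-0.1,0.08],"spin": 0},
    {"jaw": 0,"offset": [0.15,-0.1,0.09],"spin": 0},
  ],
)

```text
clock: 1.45
tool_pos: [0.5352, -0.3188, 0.1199]
ee_rot: [-3.124, -0.302, -0.0]
ft_force: [-1.4, -0.8, -1.0]
finger_gap: -0.0001
gripper_force: 0.0
```

```bash
cat >> h.py <<'E'
def state(env):
    s=env.observe(); M=R.from_rotvec(s['ee_rot']).as_matrix(); T=np.eye(4);T[:3,:3]=M;T[:3,3]=s['tool_pos']
    F=np.array(s['ft_force']); p=T[:2,3]
    print('t',round(s['clock'],2),'pos',T[:3,3].round(4),'jig',(p@JX).round(4),(p@JY).round(4),'ang',np.degrees(np.arctan2(M[1,0],M[0,0])).round(2),'Fjig',(F[:2]@JX).round(1),(F[:2]@JY).round(1),F[2].round(1))
    return T
E
python3 - <<'E'
from h import *
from bench import env
T=state(env); f=env.grab_frame('wrist'); cv2.imwrite('pics/w1.png',f['frame'])
W=T@np.array(f['hand_eye']); im=f['frame']; hsv=cv2.cvtColor(im,cv2.COLOR_BGR2HSV); H,S,V=[hsv[...,i].astype(int) for i in range(3)]
m=(((H<14)|(H>172))&(S>50)&(V>110)).astype(np.uint8); cs,hi=cv2.findContours(m,cv2.RETR_CCOMP,cv2.CHAIN_APPROX_NONE)
for c in sorted(cs,key=cv2.contourArea)[-3:]:
    P=plane(f,c.reshape(-1,2),.024,W)[:,:2].astype(np.float32); print(len(c),cv2.minEnclosingCircle(P),P.mean(0)@JX,P.mean(0)@JY,cv2.boundingRect(c))
E
```

```text
t 1.45 pos [ 0.5352 -0.3188  0.1199] jig 0.4669 -0.4124 ang 11.04 Fjig -1.5 -0.5 -1.0
208 ((0.5427917242050171, -0.31571659445762634), 0.022985050454735756) 0.47527367748060756 -0.41087764535489285 (281, 197, 75, 75)
276 ((0.5430389046669006, -0.3154890537261963), 0.030002282932400703) 0.4756197847710618 -0.4105256816013746 (268, 186, 99, 96)
```

View pics/w1.png

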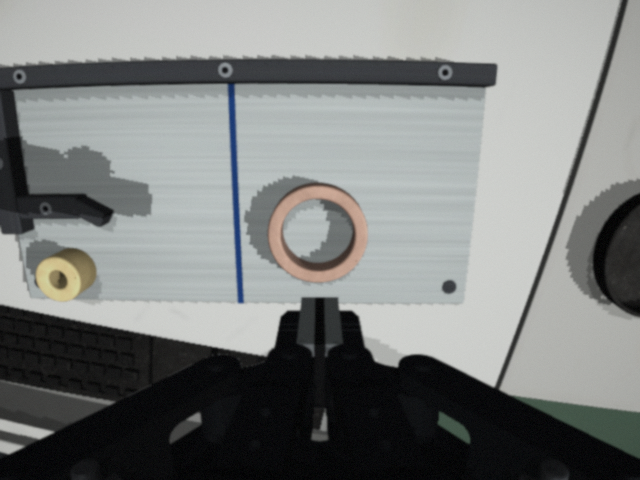

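The wrist view shows the ring centred near (318,234) with its bore open. Both estimates of its centre agree within 2 mm, so I'll line up and go down.

>>> play_rows(
  commands=[
    {"jaw": 0,"offset": [0.004,-0.001,0.02],"spin": 0.006},
    {"jaw": 0,"offset": [0.0075,-0.001,0.045],"spin": 0.006},
    {"jaw": 0,"offset": [0.0075,-0.001,0.07],"spin": 0.006},
    {"jaw": 0,"offset": [0.0075,-0.001,0.085],"spin": 0.006},
    {"jaw": 0,"offset": [0.0075,-0.001,0.085],"spin": 0.006},
  ],
)

```text
clock: 2.12
tool_pos: [0.5389, -0.3213, 0.0351]
ee_rot: [-3.128, -0.28, 0.003]
ft_force: [-0.4, -0.5, 0.5]
finger_gap: -0.0
gripper_force: 0.0
```

```bash
python3 - <<'E'
from h import *
from bench import env
T=state(env); f=env.grab_frame('wrist'); cv2.imwrite('pics/w2.png',f['frame'])
E
```

```text
t 2.12 pos [ 0.5389 -0.3213  0.0351] jig 0.4701 -0.4156 ang 10.22 Fjig -0.5 -0.5 0.5
```

View pics/w2.png

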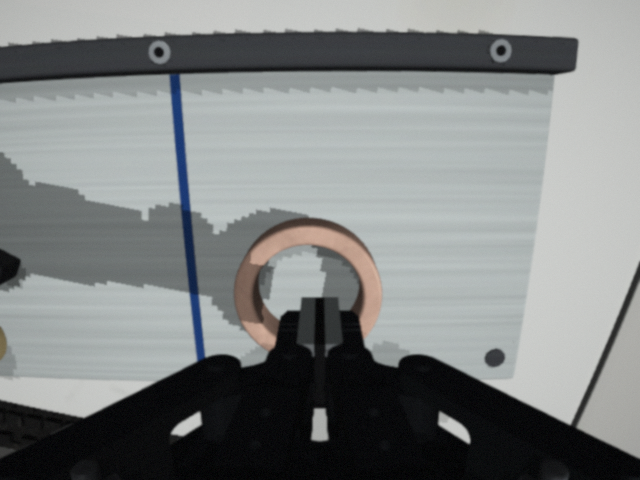

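The ring's centre is near (308,290), about 12 px left of the finger tip at (320,300). That is about 4.5 mm and matches the measured pose, so I'll correct by it.

>>> play_rows(
  commands=[
    {"jaw": 0,"offset": [0.0045,-0.0045,0],"spin": -0.005},
    {"jaw": 0,"offset": [0.0045,-0.0045,0],"spin": -0.005},
  ],
)

```text
clock: 2.42
tool_pos: [0.5451, -0.315, 0.0374]
ee_rot: [3.127, 0.292, 0.003]
ft_force: [0.0, 1.0, 0.9]
finger_gap: 0.0
gripper_force: 0.0
```

```bash
python3 - <<'E'
from h import *
from bench import env
T=state(env); f=env.grab_frame('wrist')
W=T@np.array(f['hand_eye']); im=f['frame']; hsv=cv2.cvtColor(im,cv2.COLOR_BGR2HSV); H,S,V=[hsv[...,i].astype(int) for i in range(3)]
m=(((H<14)|(H>172))&(S>50)&(V>110)).astype(np.uint8); cs,hi=cv2.findContours(m,cv2.RETR_EXTERNAL,cv2.CHAIN_APPROX_NONE)
c=max(cs,key=cv2.contourArea).reshape(-1,2); c=c[c[:,1]<280]
P=plane(f,c,.024,W)[:,:2]; P=np.c_[P@JX,P@JY]
up=P[P[:,0]>P[:,0].max()-.025]
from scipy.optimize import least_squares
hull=cv2.convexHull(up.astype(np.float32)).reshape(-1,2); hull=hull[hull[:,0]>P[:,0].max()-.022]
print(least_squares(lambda q:np.hypot(*(hull-q).T)-.03,[.474,-.411],loss='huber',f_scale=.001).x)
E
```

```text
t 2.42 pos [ 0.5451 -0.315   0.0374] jig 0.4773 -0.4105 ang 10.67 Fjig 0.2 1.0 0.9
[ 0.47464599 -0.41108556]
```

>>> play_rows(
  commands=[
    {"jaw": 0,"offset": [-0.0015,0,0.008],"spin": 0},
    {"jaw": 0,"offset": [-0.0015,0,0.015],"spin": 0},
    {"jaw": 0,"offset": [-0.0015,0,0.021],"spin": 0},
    {"jaw": 0,"offset": [-0.0015,0,0.021],"spin": 0},
  ],
)

```text
clock: 2.98
tool_pos: [0.5418, -0.3157, 0.0144]
ee_rot: [-3.127, -0.29, 0.002]
ft_force: [-0.2, -0.2, -0.6]
finger_gap: -0.0002
gripper_force: 0.0
```

```bash
python3 - <<'E'
from h import *
from bench import env
for i in range(3): state(env); f=env.grab_frame('wrist')
cv2.imwrite('pics/w3.png',f['frame'])
E
```

```text
t 2.98 pos [ 0.5418 -0.3157  0.0144] jig 0.474 -0.4106 ang 10.59 Fjig -0.2 -0.2 -0.6
t 3.02 pos [ 0.5421 -0.3158  0.0149] jig 0.4743 -0.4107 ang 10.59 Fjig -0.9 0.1 0.2
t 3.08 pos [ 0.5424 -0.3159  0.0152] jig 0.4745 -0.4109 ang 10.59 Fjig 0.3 -0.5 0.1
```

View pics/w3.png

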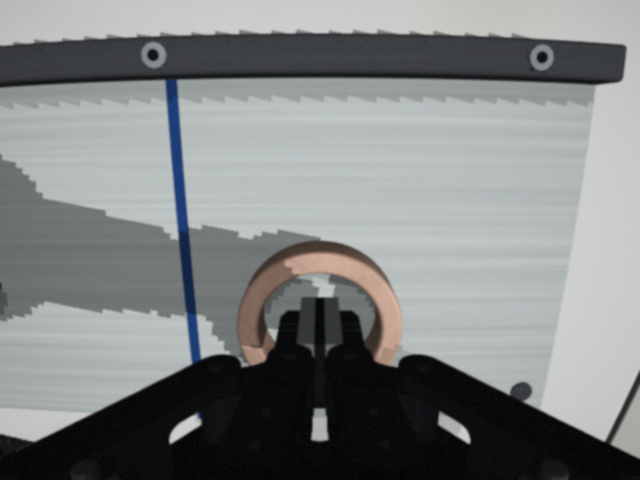

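The fingers are inside the bore and clear of its wall (ring centre about (320,325)), with no contact force. Next I'll push towards the rail.

>>> play_rows(
  commands=[
    {"jaw": 0,"offset": [0.01,0,0],"spin": 0},
    {"jaw": 0,"offset": [0.02,0,0],"spin": 0},
    {"jaw": 0,"offset": [0.03,0,0],"spin": 0},
    {"jaw": 0,"offset": [0.04,0,0],"spin": 0},
    {"jaw": 0,"offset": [0.05,0,0],"spin": 0},
  ],
)

```text
clock: 3.75
tool_pos: [0.5921, -0.3066, 0.0154]
ee_rot: [3.128, 0.29, -0.0]
ft_force: [-1.8, -0.2, -0.1]
finger_gap: -0.0004
gripper_force: 0.6
```

```bash
cat >> h.py <<'E'
def ring(env):
    f=env.grab_frame('top'); im=f['frame']; hsv=cv2.cvtColor(im,cv2.COLOR_BGR2HSV); H,S,V=[hsv[...,i].astype(int) for i in range(3)]
    m=(((H<14)|(H>172))&(S>50)&(V>110)); m[:200]=0;m[330:]=0;m[:,:205]=0;m[:,410:]=0
    P=plane(f,np.c_[np.nonzero(m)[::-1]],.024)[:,:2]; P=np.c_[P@JX,P@JY]
    if len(P): print('ring mask n',len(P),'min',P.min(0).round(4),'max',P.max(0).round(4))
    return f
E
python3 - <<'E'
from h import *
from bench import env
state(env); f=ring(env); cv2.imwrite('pics/t2.png',cv2.resize(f['frame'][180:340,190:420],None,fx=3,fy=3))
E
```

```text
t 3.75 pos [ 0.5921 -0.3066  0.0154] jig 0.5251 -0.4109 ang 10.59 Fjig -1.8 0.1 -0.1Traceback (most recent call last):
  File "<stdin>", line 3, in <module>
  File "h.py", line 19, in ring
    P=plane(f,np.c_[np.nonzero(m)[::-1]],.024)[:,:2]; P=np.c_[P@JX,P@JY]
      ~~~~~^^^^^^^^^^^^^^^^^^^^^^^^^^^^^^^^^^^
  File "h.py", line 9, in plane
    o,d=rays(f,uv,T); return o+d*((z-o[2])/d[:,2])[:,None]
        ~~~~^^^^^^^^
  File "h.py", line 4, in rays
    p=cv2.undistortPoints(np.float64(uv).reshape(-1,1,2),f['intrinsics'],np.float64(f['dist_coeffs'])).reshape(-1,2)
      ~~~~~~~~~~~~~~~~~~~^^^^^^^^^^^^^^^^^^^^^^^^^^^^^^^^^^^^^^^^^^^^^^^^^^^^^^^^^^^^^^^^^^^^^^^^^^^^^
cv2.error: OpenCV(4.12.0) /io/opencv/modules/calib3d/src/undistort.dispatch.cpp:347: error: (-215:Assertion failed) CV_IS_MAT(_src) && CV_IS_MAT(_dst) && (_src->rows == 1 || _src->cols == 1) && (_dst->rows == 1 || _dst->cols == 1) && _src->cols + _src->rows - 1 == _dst->rows + _dst->cols - 1 && (CV_MAT_TYPE(_src->type) == CV_32FC2 || CV_MAT_TYPE(_src->type) == CV_64FC2) && (CV_MAT_TYPE(_dst->type) == CV_32FC2 || CV_MAT_TYPE(_dst->type) == CV_64FC2) in function 'cvUndistortPointsInternal'
```

The arm hides the ring from the top camera, so I'll go by force. Pushing takes about 1.8 N. I'll continue in small steps.

>>> play_rows(
  commands=[
    {"jaw": 0,"offset": [0.003,0,0],"spin": 0},
    {"jaw": 0,"offset": [0.006,0,0],"spin": 0},
    {"jaw": 0,"offset": [0.008,0,0],"spin": 0},
    {"jaw": 0,"offset": [0.01,0,0],"spin": 0},
  ],
)

```text
clock: 4.3
tool_pos: [0.6012, -0.305, 0.0153]
ee_rot: [3.128, 0.29, -0.0]
ft_force: [-1.4, -0.3, -0.2]
finger_gap: 0.0001
gripper_force: 0.6
```

```bash
cat >> h.py <<'E'
def wring(env,name):
    T=state(env); f=env.grab_frame('wrist'); W=T@np.array(f['hand_eye']); im=f['frame']; cv2.imwrite(name,im)
    hsv=cv2.cvtColor(im,cv2.COLOR_BGR2HSV); H,S,V=[hsv[...,i].astype(int) for i in range(3)]
    m=(((H<14)|(H>172))&(S>50)&(V>110)).astype(np.uint8)
    cs,_=cv2.findContours(m,cv2.RETR_EXTERNAL,cv2.CHAIN_APPROX_NONE); c=max(cs,key=cv2.contourArea).reshape(-1,2)
    P=plane(f,c,.024,W)[:,:2]; P=np.c_[P@JX,P@JY]; h=cv2.convexHull(P.astype(np.float32)).reshape(-1,2); h=h[h[:,0]>h[:,0].max()-.022]
    from scipy.optimize import least_squares
    print('ring jig',least_squares(lambda q:np.hypot(*(h-q).T)-.03,[h[:,0].max()-.03,h[:,1].mean()],loss='huber',f_scale=.001).x.round(4),'far pixel row',c[:,1].min())
E
python3 - <<'E'
from h import *
from bench import env
wring(env,'pics/w4.png')
E
```

```text
t 4.3 pos [ 0.6012 -0.305   0.0153] jig 0.5344 -0.411 ang 10.58 Fjig -1.4 -0.0 -0.2
ring jig [ 0.5312 -0.4113] far pixel row 261
```

>>> play_rows(
  commands=[
    {"jaw": 0,"offset": [0.0015,0,0],"spin": 0},
    {"jaw": 0,"offset": [0.003,0,0],"spin": 0},
  ],
)

```text
clock: 4.6
tool_pos: [0.6023, -0.3049, 0.0151]
ee_rot: [-3.128, -0.289, 0.006]
ft_force: [-6.6, -1.2, 3.5]
finger_gap: -0.0002
gripper_force: 3.2
```

View pics/w4.png

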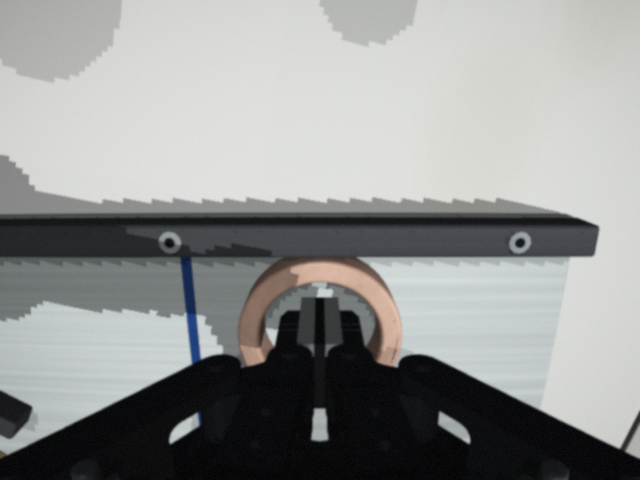

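The ring's far edge meets the foot of the rail (row ≈258), and the force rose to 6.6 N, so it is against the rail. The centre is still about 50 mm short of the blue line. Now I'll push along the rail, keeping light pressure on it.

>>> play_rows(
  commands=[
    {"jaw": 0,"offset": [0,0,0],"spin": 0},
    {"jaw": 0,"offset": [0,-0.006,0],"spin": 0},
    {"jaw": 0,"offset": [0,-0.012,0],"spin": 0},
    {"jaw": 0,"offset": [0,-0.019,0],"spin": 0},
    {"jaw": 0,"offset": [0,-0.026,0],"spin": 0},
  ],
)

```text
clock: 5.22
tool_pos: [0.5981, -0.2815, 0.0152]
ee_rot: [3.126, 0.286, -0.003]
ft_force: [-4.2, -5.0, 0.6]
finger_gap: 0.0
gripper_force: 3.1
```

```bash
python3 - <<'E'
from h import *
from bench import env
wring(env,'pics/w5.png')
E
```

```text
t 5.22 pos [ 0.5981 -0.2815  0.0152] jig 0.5356 -0.3874 ang 10.46 Fjig -5.1 -4.2 0.6
ring jig [ 0.532  -0.3874] far pixel row 262
```

>>> play_rows(
  commands=[
    {"jaw": 0,"offset": [0,-0.007,0],"spin": 0},
    {"jaw": 0,"offset": [0,-0.014,0],"spin": 0},
    {"jaw": 0,"offset": [0,-0.021,0],"spin": 0},
    {"jaw": 0,"offset": [0,-0.028,0],"spin": 0},
    {"jaw": 0,"offset": [0,-0.035,0],"spin": 0},
  ],
)

```text
clock: 5.9
tool_pos: [0.5912, -0.2459, 0.015]
ee_rot: [3.127, 0.287, -0.005]
ft_force: [-4.5, -3.5, 0.9]
finger_gap: 0.0
gripper_force: 2.1
```

```bash
python3 - <<'E'
from h import *
from bench import env
wring(env,'pics/w6.png')
E
```

```text
t 5.9 pos [ 0.5912 -0.2459  0.015 ] jig 0.5355 -0.3511 ang 10.5 Fjig -5.0 -2.6 0.9
ring jig [ 0.532 -0.352] far pixel row 262
```

View pics/w6.png

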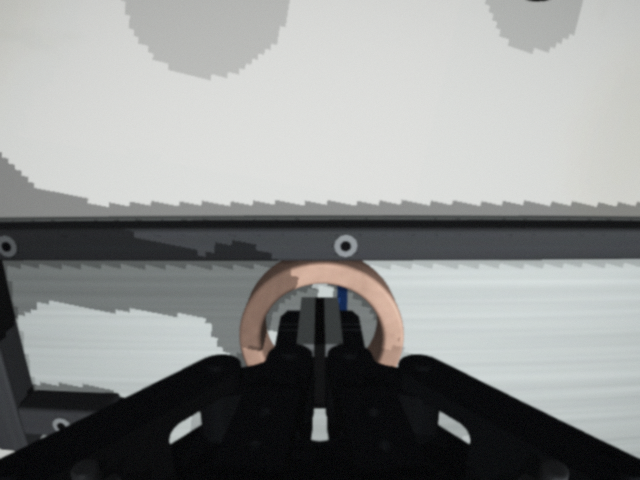

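The ring is still touching the rail and is past the blue line, which now shows through the bore at (342,298). The force is steady at about 5 N.

>>> play_rows(
  commands=[
    {"jaw": 0,"offset": [0,-0.008,0],"spin": 0},
    {"jaw": 0,"offset": [0,-0.016,0],"spin": 0},
    {"jaw": 0,"offset": [0,-0.024,0],"spin": 0},
    {"jaw": 0,"offset": [0,-0.032,0],"spin": 0},
    {"jaw": 0,"offset": [0,-0.04,0],"spin": 0},
  ],
)

```text
clock: 6.58
tool_pos: [0.5846, -0.2069, 0.0153]
ee_rot: [3.126, 0.287, -0.003]
ft_force: [-3.8, -4.6, 0.7]
finger_gap: 0.0003
gripper_force: 3.6
```

```bash
python3 - <<'E'
from h import *
from bench import env
wring(env,'pics/w7.png')
E
```

```text
t 6.58 pos [ 0.5846 -0.2069  0.0153] jig 0.5361 -0.3116 ang 10.49 Fjig -4.6 -3.8 0.7
ring jig [ 0.5323 -0.3115] far pixel row 263
```

>>> play_rows(
  commands=[
    {"jaw": 0,"offset": [0,-0.008,0],"spin": 0},
    {"jaw": 0,"offset": [0,-0.016,0],"spin": 0},
    {"jaw": 0,"offset": [0,-0.024,0],"spin": 0},
    {"jaw": 0,"offset": [0,-0.032,0],"spin": 0},
    {"jaw": 0,"offset": [0,-0.04,0],"spin": 0},
  ],
)

```text
clock: 7.25
tool_pos: [0.5772, -0.1675, 0.0152]
ee_rot: [3.126, 0.287, -0.003]
ft_force: [-4.4, -4.8, 1.3]
finger_gap: -0.0001
gripper_force: 3.7
```

```bash
python3 - <<'E'
from h import *
from bench import env
wring(env,'pics/w8.png')
E
```

```text
t 7.25 pos [ 0.5772 -0.1675  0.0152] jig 0.5362 -0.2715 ang 10.49 Fjig -5.2 -3.9 1.3
ring jig [ 0.5324 -0.2713] far pixel row 263
```

>>> play_rows(
  commands=[
    {"jaw": 0,"offset": [0,-0.004,0],"spin": 0},
    {"jaw": 0,"offset": [0,-0.008,0],"spin": 0},
    {"jaw": 0,"offset": [0,-0.011,0],"spin": 0},
    {"jaw": 0,"offset": [0,-0.014,0],"spin": 0},
  ],
)

```text
clock: 7.8
tool_pos: [0.5746, -0.1538, 0.0152]
ee_rot: [3.127, 0.287, -0.003]
ft_force: [-3.9, -4.7, 2.2]
finger_gap: 0.0001
gripper_force: 3.7
```

>>> play_rows(
  commands=[
    {"jaw": 0,"offset": [0,-0.001,0],"spin": 0},
    {"jaw": 0,"offset": [0,-0.002,0],"spin": 0},
  ],
)

```text
clock: 8.05
tool_pos: [0.5743, -0.1519, 0.0152]
ee_rot: [3.127, 0.287, -0.003]
ft_force: [-3.1, -5.9, 2.2]
finger_gap: 0.0004
gripper_force: 3.7
```

```bash
python3 - <<'E'
from h import *
from bench import env
wring(env,'pics/w9.png')
E
```

```text
t 8.05 pos [ 0.5743 -0.1519  0.0152] jig 0.5362 -0.2556 ang 10.49 Fjig -4.2 -5.2 2.2
ring jig [ 0.5324 -0.2557] far pixel row 263
```

View pics/w9.png

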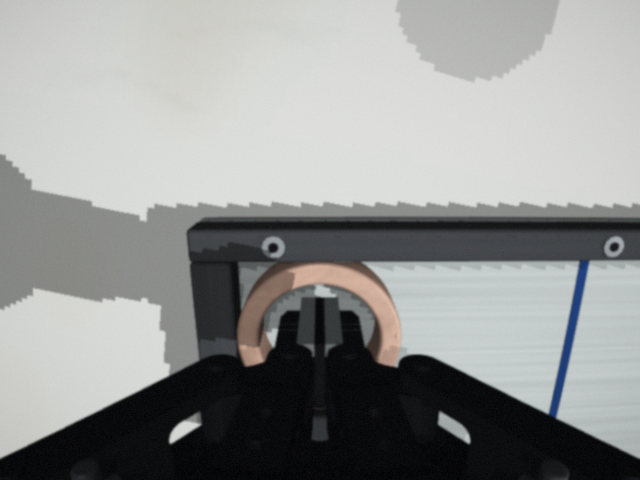

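The ring's left edge (col ≈238) is almost at the foot of the end stop. I'll nudge on until the force rises.

>>> play_rows(
  commands=[
    {"jaw": 0,"offset": [0,-0.001,0],"spin": 0},
    {"jaw": 0,"offset": [0,-0.002,0],"spin": 0},
    {"jaw": 0,"offset": [0,-0.002,0],"spin": 0},
  ],
)

```text
clock: 8.48
tool_pos: [0.5741, -0.1509, 0.0153]
ee_rot: [3.126, 0.286, -0.002]
ft_force: [-3.9, -7.1, 0.9]
finger_gap: 0.0
gripper_force: 4.0
```

>>> play_rows(
  commands=[
    {"jaw": 0,"offset": [0,-0.001,0],"spin": 0},
    {"jaw": 0,"offset": [0,-0.002,0],"spin": 0},
    {"jaw": 0,"offset": [0,-0.003,0],"spin": 0},
    {"jaw": 0,"offset": [0,-0.003,0],"spin": 0},
  ],
)

```text
clock: 8.98
tool_pos: [0.574, -0.1503, 0.0155]
ee_rot: [3.123, 0.284, -0.0]
ft_force: [-3.0, -10.0, -0.6]
finger_gap: -0.0
gripper_force: 4.9
```

The end stop is reached: the tool moved only 0.6 mm for 3 mm commanded and the force is 10 N. Now I'll back off to the centre of the bore, check the force, then lift.

>>> play_rows(
  commands=[
    {"jaw": 0,"offset": [-0.003,0.002,0],"spin": 0},
    {"jaw": 0,"offset": [-0.0065,0.005,0],"spin": 0},
    {"jaw": 0,"offset": [-0.0065,0.005,0],"spin": 0},
  ],
)

```text
clock: 9.35
tool_pos: [0.5695, -0.1502, 0.0155]
ee_rot: [-3.127, -0.291, -0.002]
ft_force: [-0.0, 1.2, -0.2]
finger_gap: -0.0003
gripper_force: 0.0
```

```bash
python3 - <<'E'
from h import *
from bench import env
wring(env,'pics/w10.png')
E
```

```text
t 9.35 pos [ 0.5695 -0.1502  0.0155] jig 0.5318 -0.253 ang 10.63 Fjig 0.2 1.2 -0.2
ring jig [ 0.5323 -0.2548] far pixel row 250
```

No contact force remains, so I'll lift straight up.

>>> play_rows(
  commands=[
    {"jaw": 0,"offset": [0,0,-0.006],"spin": 0},
    {"jaw": 0,"offset": [0,0,-0.014],"spin": 0},
    {"jaw": 0,"offset": [0,0,-0.03],"spin": 0},
    {"jaw": 0,"offset": [-0.02,0,-0.07],"spin": 0},
    {"jaw": 0,"offset": [-0.04,0.01,-0.11],"spin": 0},
  ],
)

```text
clock: 10.02
tool_pos: [0.5313, -0.1676, 0.1273]
ee_rot: [-3.128, -0.293, -0.001]
ft_force: [0.7, -0.2, 0.5]
finger_gap: 0.0003
gripper_force: 0.0
```

>>> play_rows(
  commands=[
    {"jaw": 0,"offset": [-0.01,0.03,-0.01],"spin": 0},
    {"jaw": 0,"offset": [-0.02,0.06,-0.02],"spin": 0},
    {"jaw": 0,"offset": [-0.02,0.06,-0.02],"spin": 0},
  ],
)

```text
clock: 10.4
tool_pos: [0.5228, -0.2345, 0.1474]
ee_rot: [3.126, 0.281, 0.004]
ft_force: [0.0, 1.0, 0.5]
finger_gap: 0.0002
gripper_force: 0.0
```

```bash
python3 - <<'E'
from h import *
from bench import env
wring(env,'pics/w11.png')
E
```

```text
t 10.4 pos [ 0.5228 -0.2345  0.1474] jig 0.4704 -0.3272 ang 10.28 Fjig 0.2 1.0 0.5
ring jig [ 0.5325 -0.2551] far pixel row 93
```

View pics/w11.png

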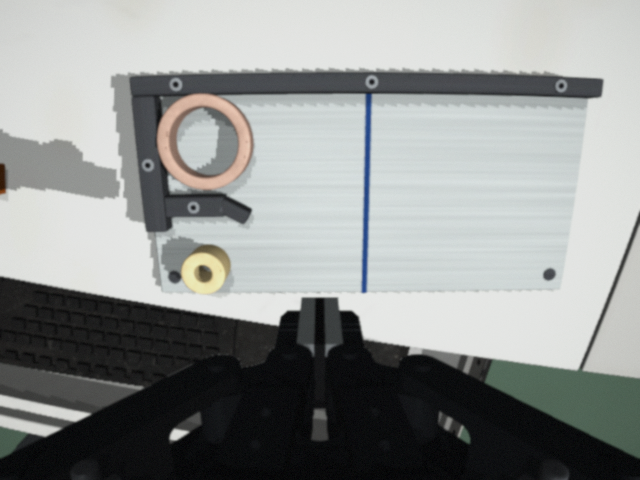

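The ring (centre about (205,141)) sits against the rail (row ≈94) and the end stop (col ≈158), and the bush at (206,270) hasn't moved. The tool is clear of everything, so I'll hand the job in.

```bash
python3 -c "
from bench import env
print(env.job_done())"
```

```text
the job is handed in; nothing more can be done
None
```

I pushed the spacer flat along the rail and home into the corner pocket; the last picture shows it touching both the rail and the end stop, the robot clear, and the job handed in at about 10 s (no verdict was returned).

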